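# Seat the microtube block in its locating bracket and close the retaining arm

## Task

Without gripping or lifting anything, push the white microtube block along the worktop with the fingertips into the corner of the aluminium locating bracket, until it sits flush against both the long back rail and the short end stop. Then push the bracket's pivoted retaining arm round with a fingertip until it is fully closed along the front of the block. Leave the other things where they are.

Things in the scene. Friction and masses are not known exactly. Their poses are not given: they have to be found in the camera images.
- tube_block: White rectangular microtube block with rows of wells, loose on the worktop: 104 mm along its x, 178 mm along its y, sides 29 mm tall (a small tube on it, looks only, up to 50 mm), about 0.16 kg. Origin: centre of its underside; z up. Its +x long side goes against the back rail, its +y short side against the end stop. It starts within 0.2 rad of parallel to the bracket, in front and to the right.
- block_back_left (a point): Lower corner of the block at its +x, +y sides (52, 89 mm from the block's origin); it comes to the bracket's inner corner when the block is seated.
- block_back_right (a point): Lower corner of the block at its +x, -y sides (52, -89 mm from the block's origin).
- bracket: Fixed L-shaped aluminium bracket. Origin: its inner corner, on the worktop; z up; x points away from the robot, y left, within 0.15 rad. Back rail: stop face x = 0, from y = 0 to -170 mm. End stop: stop face y = 0, from x = 0 to -86 mm. Both 16 mm thick, 24 mm tall; no floor inside. The seated block has its origin at x = -52, y = -89 mm.
- retaining_arm (a joint): Steel arm turning level on the bracket, 80 mm from pivot to end, 10 mm wide, 6 to 22 mm above the worktop (black pin near its end up to 33 mm). 0 rad = open, along the bracket's -x; closes anticlockwise seen from above to its stop at 1.571 rad, along the bracket's -y, 3 mm in front of the seated block. Turns easily (0.4 N at its end), stays where left. Starts at 0 to 0.3 rad.
- pivot_axis (a point): The arm's upright pivot axis, 14 mm above the worktop: at x = -112, y = +10 mm in the bracket's frame, past the end stop's near end, on a foot 5 mm tall.
- swing_end (a point): On the retaining arm's centre line, 75 mm from the pivot, 14 mm above the worktop.
- specimen_cup: Bystander: screw-lid specimen cup, 66 mm across, 70 mm tall. Origin: centre of its underside.
- stain_bottle: Bystander behind the back rail: small brown bottle, 38 mm across, 70 mm tall. Origin: centre of its underside.
- calibrator_bottle: Bystander behind the back rail: brown bottle, 44 mm across, 78 mm tall. Origin: centre of its underside.
- petri_dish: Bystander to the left of the end stop: lidded dish, 62 mm across, 16 mm tall. Origin: centre of its underside.
- tip_box: Bystander far to the left: clear box of pipette tips, 86 x 118 mm, 86 mm tall. Origin: centre of its underside.
- calculator: Bystander far to the right: calculator, 140 x 78 mm, 14 mm tall, lying flat. Origin: centre of its underside.

How it is judged:
By the outcome, as a careful person would: the job done as asked, in the order asked, and still so for the second after the job is handed in, with the robot touching nothing.
It also fails if it takes over 67 s, if anything falls off the work surface, if the arm or the gripper's body presses on something with over 40 N, if the wrist force passes 120 N, or if a joint passes its speed limit or range.

## Robot

A 6-joint arm with a two-finger parallel gripper is mounted at the origin on a cart in front of the work surface, level with it; the furniture and walls round the work are solid. World frame = base frame: x ahead of the robot, y to its left, z up, the work surface at z = 0. Lengths are in m, angles in rad, forces in N, time in s.
With the tool pointing down it reaches from about 0.3 to 0.775 m from the base axis. Payload 14.6 kg.
Tool frame: the origin (TCP) lies midway between the tips of the shut fingers; the grasp point (between the pads) lies 19 mm behind it; z points along the fingers, y is the line along which they close (so a half turn about z gives the same grasp; the last joint's range is limited). The gripper opens to 94 mm and grips with 3 to 60 N. Pads are 16 mm wide; open, the fingers measure 119 mm over their backs; the gripper's body (75 mm by 177 mm) begins 78 mm behind the grasp point.
Start: joints at [1.096, 0.3, 1.521, -0, 1.321, -0.067], TCP at [0.218, 0.505, 0.178] pointing down, gripper open.
Joint ranges: [-3.03, 3.03], [-0.79, 2.21], [0.23, 2.52], [-1.04, 4.18], [0, 3.07], [-2.55, 2.55]. Speed limits (rad/s): [2.22, 2.22, 2.57, 3.14, 3.14, 3.14].

## Interface

Orientations are given as [roll, pitch, yaw] about the fixed x, y, z axes, in that order (R = Rz(yaw) Ry(pitch) Rx(roll)).
In Python, from station import * gives the robot as it stands.
- The arm moves only by the tool send_rows, never from a script. Its argument "targets" is a list of rows, each an object of numbers: "x", "y", "z": the shift along the world's x, y, z in units of 0.2 m (1.0 is 0.2 m); "spin": the turn about the world's z in units of pi/2 rad (1.0 is pi/2 rad); "claw": the finger opening in mm, from 0 to 94. A call has 1 to 20 rows; each row shifts and turns the commanded pose from where the row before left it; what a row does not reach is not made up. A row lasts 1/10 s, in which the tool goes at most 50 mm and 8.59 degrees, less where a joint would pass 70% of its speed; a pose out of reach is approached as far as the arm can. A call with a number of a shift or a turn outside -1 to 1 is refused whole. A call with a gripper value outside its range is refused whole. The fingers move at their own pace and stop on an object; "force" is the grip in N (left out, the last holds). Time passes only in rows, so rows that do not move let the fingers close. It gives the time, the measured TCP pose, the force, the opening and the grip force at its end, in the units of the state.
- get_obs(): the state, without advancing time (a new reading comes with each control period).
- camera(name): name is "side" or "top"; returns the picture (400x640x3 uint8, blue, green, red); there is no depth.
- camera_model(name): a dict with "fovy" (degrees; the focal length in pixels is half the picture's height over the tangent of half this angle, whatever the lens; pixels are square), "cx", "cy" (the principal point, pixels), "T" (4x4, takes a point from camera to world coordinates). Camera axes: x right, y down, z forward; pixel columns grow to the right and rows downward; lengths in m; the calibration is good to about 2 mm. A picture is of the moment at which its call begins. camera_model takes no time and is no camera call.
- hand_in(): hands the job in; it is judged then, once.
The state is a dict: "time_s": time; "qpos": joint angles; "joint_vel": joint speeds; "tau": joint torques, N m; "ee_pos": TCP position; "eef_rot": TCP orientation; "force": force on the tool from outside, world axes, zero at the start; "moment": the same for the moment, N m; "grip_width": finger opening in m; "grip_force": force on a finger pad.
Only numpy, scipy, OpenCV 4.12 (cv2) and the standard library are available. Lean on these libraries where they do the work, as an engineer would, in place of code of your own. Each camera call takes 0.05 s, during which the arm holds its last target. There are 200 camera calls.

## Working session

There is one attempt and no reset: what is moved stays moved. The work goes in short steps, Python scripts to look and compute and a tool call to move; the robot and the scene stay as the last step left them, time stands still between calls to the robot, and variables do not carry over. Pictures are saved under pics/ and viewed, at most 10 in all, crops included, and the job is handed in when it is done.

Besides the shell and the picture viewer there is one more tool, called after "Call:" in YAML: its name, and indented under it one key for each argument. send_rows: Moves the arm, as the interface text tells. Its arguments: {"type":"object","properties":{"targets":{"type":"array"},"force":{"type":"number"}},"required":["targets"]}

```bash
mkdir -p pics
python3 - <<'E'
from station import *
import cv2
for n in("top","side"):
    cv2.imwrite(f"pics/{n}0.png",camera(n)); print(n,camera_model(n))
print(get_obs())
E
```

```text
top {'fovy': 54.03723471072625, 'cx': 317.1205398983843, 'cy': 197.4528151587155, 'T': array([[-0.02111998, -0.98893228,  0.14685668,  0.32367771],
       [-0.99975016,  0.02196554,  0.00413827,  0.04610095],
       [-0.00731825, -0.14673259, -0.98914912,  1.58769802],
       [ 0.        ,  0.        ,  0.        ,  1.        ]])}
side {'fovy': 52.089696988481315, 'cx': 316.0284776512699, 'cy': 198.62386128280593, 'T': array([[-0.936218  , -0.1313139 ,  0.32596397,  0.12334254],
       [-0.35044885,  0.41776957, -0.83824471,  1.17141925],
       [-0.02610464, -0.89901349, -0.4371422 ,  0.6465129 ],
       [ 0.        ,  0.        ,  0.        ,  1.        ]])}
{'time_s': 0.1, 'qpos': array([ 1.09640752e+00,  3.00419745e-01,  1.52149354e+00,  2.32451009e-05,
        1.32067698e+00, -6.66401883e-02]), 'joint_vel': array([-0.00062694, -0.00048719, -0.00048056, -0.00035462, -0.00260401,
        0.00104197]), 'tau': array([ 1.65428177e-03, -5.32648873e+01, -3.53277147e+01,  7.09788501e-02,
        2.35775043e-02, -6.09687959e-05]), 'ee_pos': array([0.21800288, 0.5046817 , 0.17715154]), 'eef_rot': array([-3.14059875e+00, -8.88981540e-05,  2.73383823e+00]), 'force': array([ 0.05847225, -0.01805629, -0.00041284]), 'moment': array([0.00938735, 0.00817695, 0.02780188]), 'grip_force': 0.0, 'grip_width': 0.09410683780076905}
```

View pics/top0.png

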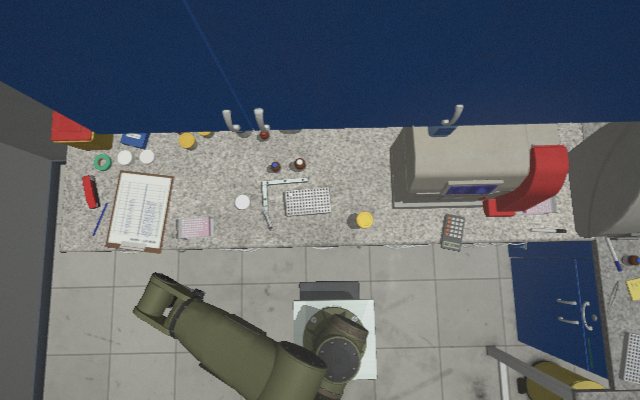

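View pics/side0.png

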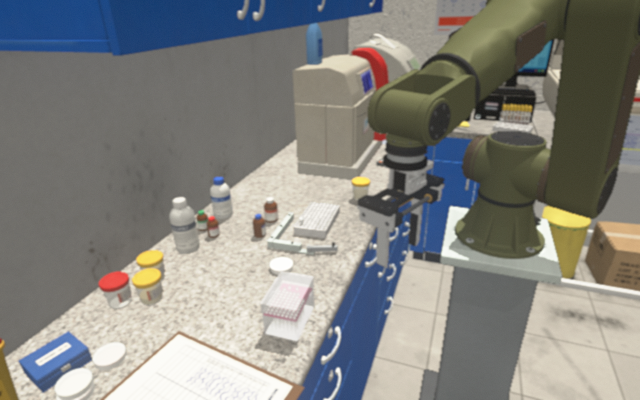

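The top view shows the bracket's corner near (265,182), the block near (307,202), and the retaining arm ending near (269,227). The side view shows the same parts around (300,230). I'll enlarge this area.

Run:
```python
import cv2
a=cv2.imread("pics/top0.png")[150:245,235:385]
cv2.imwrite("pics/top0c.png",cv2.resize(a,None,fx=5,fy=5,interpolation=cv2.INTER_CUBIC))
a=cv2.imread("pics/side0.png")[190:270,240:380]
cv2.imwrite("pics/side0c.png",cv2.resize(a,None,fx=5,fy=5,interpolation=cv2.INTER_CUBIC))
```

```text
(no output)
```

View pics/top0c.png

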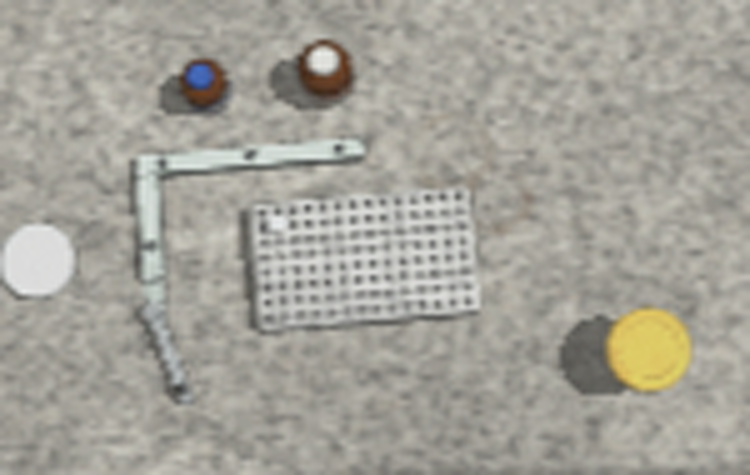

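View pics/side0c.png

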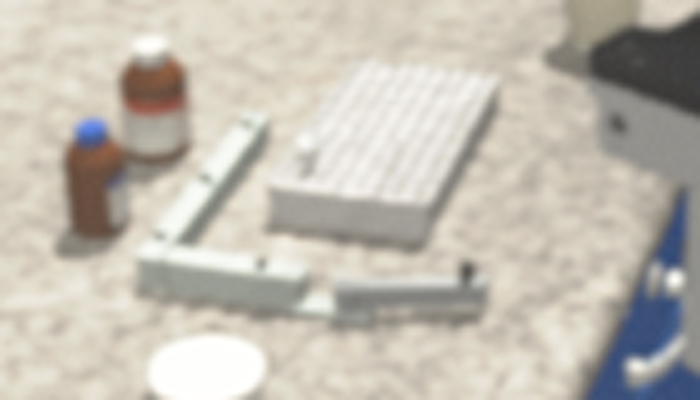

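Top crop: the block's top corners are at about (250,207), (467,188), (480,310) and (262,330). The rail runs from its outer corner at (136,157) to (365,142), with its lower edge from (160,174) to (363,158). The end stop ends at about (142–163,278), the arm pivot is at about (148,312), and the arm end is at (182,400).

```bash
cat > h.py <<'E'
from station import *
import numpy as np, cv2
from scipy.optimize import least_squares
def proj(n,P):
    m=camera_model(n);T=m["T"];f=200/np.tan(np.radians(m["fovy"]/2))
    c=(np.atleast_2d(P)-T[:3,3])@T[:3,:3]
    return c[:,:2]/c[:,2:]*f+[m["cx"],m["cy"]]
def back(n,uv,z):
    m=camera_model(n);T=m["T"];f=200/np.tan(np.radians(m["fovy"]/2))
    d=T[:3,:3]@[(uv[0]-m["cx"])/f,(uv[1]-m["cy"])/f,1]
    return T[:3,3]+d*(z-T[2,3])/d[2]
def R(a): return np.array([[np.cos(a),-np.sin(a)],[np.sin(a),np.cos(a)]])
def fit(L,uv,z,g):
    L=np.array(L,float);w=lambda p:np.c_[L@R(p[2]).T+p[:2],np.full(len(L),z)]
    r=least_squares(lambda p:(proj("top",w(p))-uv).ravel(),g)
    print("res px",np.abs(r.fun).max().round(2));return r.x
def inb(p,b): return R(b[2]).T@(np.asarray(p)[:2]-b[:2])
def cr(c,o=(235,150)): return (np.array(c,float)+.5)/5-.5+o
BL=[(.052,.089),(.052,-.089),(-.052,-.089),(-.052,.089)]
E
python3 - <<'E'
from h import *
b=fit([(.016,.016),(.016,-.17),(0,-.17),(-.086,.016),(-.086,0),(0,0)],cr([(136,157),(364,141),(364,157),(142,280),(163,278),(160,175)]),.024,[.6,.1,0])
k=fit(BL,cr([(250,207),(467,188),(480,310),(262,330)]),.029,[.5,0,0])
print("bracket",b,"block",k,"block in br",inb(k,b),k[2]-b[2])
w=lambda q:R(b[2])@q+b[:2]
pv=w([-.112,.01]); print("pivot",pv, "seen", back("top",cr((148,312)),.022))
e=back("top",cr((182,398)),.03); print("arm end",e, "in br",inb(e,b)); 
d=e[:2]-pv; print("len",np.hypot(*d),"angle",np.arctan2(d[1],d[0])-b[2]-np.pi)
for n,c,z in(("cup",(649,349),.07),("petri",(38,260),.016),("stain",(200,77),.07),("cal",(323,60),.078)): p=back("top",cr(c),z);print(n,p,inb(p,b))
# side check
for q in([-.0,0],[-.086,.016],[0.016,-.17]): print(q,proj("side",[*w(np.array(q)),.024])*1, (np.array(proj("side",[*w(np.array(q)),.024]))-[240,190])*5+2)
for c in BL: print("blk side",(proj("side",[*(R(k[2])@c+k[:2]),.029])-[240,190])*5+2)
E
```

```text
res px 0.63
res px 0.69
bracket [0.61382296 0.25886138 0.05278796] block [0.54042783 0.09133411 0.07196127] block in br [-0.08213222 -0.16342133] 0.01917330580212659
pivot [0.50145134 0.26293794] seen [0.50178195 0.26647236 0.022     ]
arm end [0.43159447 0.23841242 0.03      ] in br [-0.18305361 -0.01080547]
len 0.07403704181603499 angle -5.998334403718381
cup [ 0.45894795 -0.12896922  0.07      ] [-0.17512256 -0.37911863]
petri [0.54678441 0.35644534 0.016     ] [-0.06179631  0.10098522]
stain [0.6827687  0.21821484 0.07      ] [ 0.06670505 -0.04422774]
cal [0.69239225 0.12010058 0.078     ] [ 0.07113834 -0.1427131 ]
[-0.0, 0] [[273.92550983 237.60193351]] [[171.62754915 240.00966753]]
[-0.086, 0.016] [[299.80203118 244.58336514]] [[301.01015588 274.91682571]]
[0.016, -0.17] [[289.49853109 210.8271736 ]] [[249.49265543 106.13586802]]
blk side [[266.05271211 179.23572419]]
blk side [[352.07028403  53.85352181]]
blk side [[499.9990436   69.66201202]]
blk side [[430.57665875 199.85352752]]
```

The fits agree with the known sizes and the side view. In the bracket frame the block is at (-82,-163) mm with +0.02 rad of yaw, and the arm is at about 0.285 rad. My plan is to push +x to near the rail with two spread fingers, then +y to the stop, then do a final +x seat, and then swing the arm closed.

Call:
send_rows:
  targets:
    - {"x":0.08,"y":-0.133,"spin":0.02,"claw":80}
    - {"x":0.08,"y":-0.133,"spin":0.02}
    - {"x":0.08,"y":-0.133,"spin":0.02}
    - {"x":0.08,"y":-0.133,"spin":0.02}
    - {"x":0.08,"y":-0.133,"spin":0.02}
    - {"x":0.08,"y":-0.133,"spin":0.02}
    - {"x":0.08,"y":-0.133,"spin":0.02}
    - {"x":0.08,"y":-0.133,"spin":0.02}
    - {"x":0.08,"y":-0.133,"spin":0.02}
    - {"x":0.08,"y":-0.133,"spin":0.02}
    - {"x":0.08,"y":-0.133,"spin":0.02}
    - {"x":0.08,"y":-0.133,"spin":0.02}
    - {"x":0.08,"y":-0.133,"spin":0.02}
    - {"x":0.08,"y":-0.133,"spin":0.02}
    - {"x":0.08,"y":-0.133,"spin":0.013}
    - {}
    - {}

```text
schema error: expected keys x, y, z, spin, claw
```

Call:
send_rows:
  targets:
    - {"x":0.08,"y":-0.133,"z":0,"spin":0.02,"claw":80}
    - {"x":0.08,"y":-0.133,"z":0,"spin":0.02,"claw":80}
    - {"x":0.08,"y":-0.133,"z":0,"spin":0.02,"claw":80}
    - {"x":0.08,"y":-0.133,"z":0,"spin":0.02,"claw":80}
    - {"x":0.08,"y":-0.133,"z":0,"spin":0.02,"claw":80}
    - {"x":0.08,"y":-0.133,"z":0,"spin":0.02,"claw":80}
    - {"x":0.08,"y":-0.133,"z":0,"spin":0.02,"claw":80}
    - {"x":0.08,"y":-0.133,"z":0,"spin":0.02,"claw":80}
    - {"x":0.08,"y":-0.133,"z":0,"spin":0.02,"claw":80}
    - {"x":0.08,"y":-0.133,"z":0,"spin":0.02,"claw":80}
    - {"x":0.08,"y":-0.133,"z":0,"spin":0.02,"claw":80}
    - {"x":0.08,"y":-0.133,"z":0,"spin":0.02,"claw":80}
    - {"x":0.08,"y":-0.133,"z":0,"spin":0.02,"claw":80}
    - {"x":0.08,"y":-0.133,"z":0,"spin":0.02,"claw":80}
    - {"x":0.08,"y":-0.133,"z":0,"spin":0.013,"claw":80}
    - {"x":0,"y":0,"z":0,"spin":0,"claw":80}
    - {"x":0,"y":0,"z":0,"spin":0,"claw":80}

```text
time_s: 1.8
ee_pos: [0.458, 0.1057, 0.1773]
eef_rot: [3.142, -0.001, -3.091]
force: [-0.8, 1.5, 0.4]
grip_width: 0.0798
grip_force: 0.0
```

Call:
send_rows:
  targets:
    - {"x":0,"y":0,"z":-0.15,"spin":0,"claw":80}
    - {"x":0,"y":0,"z":-0.15,"spin":0,"claw":80}
    - {"x":0,"y":0,"z":-0.15,"spin":0,"claw":80}
    - {"x":0,"y":0,"z":-0.15,"spin":0,"claw":80}
    - {"x":0,"y":0,"z":-0.1,"spin":0,"claw":80}
    - {"x":0,"y":0,"z":-0.07,"spin":0,"claw":80}
    - {"x":0,"y":0,"z":-0.05,"spin":0,"claw":80}
    - {"x":0,"y":0,"z":0,"spin":0,"claw":80}
    - {"x":0,"y":0,"z":0,"spin":0,"claw":80}

```text
time_s: 2.7
ee_pos: [0.4582, 0.1063, 0.0141]
eef_rot: [3.142, 0.0, -3.089]
force: [0.6, 0.6, 0.1]
grip_width: 0.0802
grip_force: 0.0
```

Run:
```python
from h import *
cv2.imwrite("pics/s1.png",cv2.resize(camera("side")[150:290,230:430],None,fx=4,fy=4,interpolation=cv2.INTER_CUBIC))
```

```text
(no output)
```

View pics/s1.png

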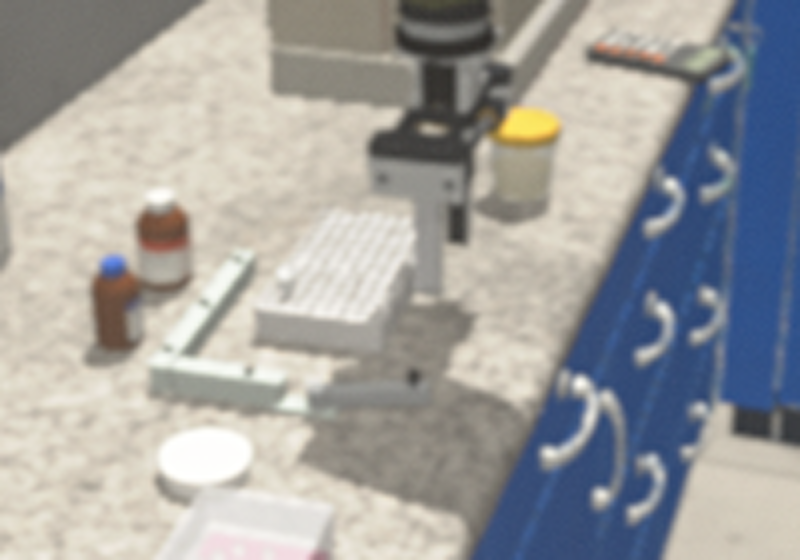

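The side view shows the near finger (430,290) just in front of the block's front side, low and clear of the arm (420,380). Next is the +x push.

Call:
send_rows:
  targets:
    - {"x":0.015,"y":0.0008,"z":-0.005,"spin":0,"claw":80}
    - {"x":0.015,"y":0.0008,"z":-0.005,"spin":0,"claw":80}
    - {"x":0.015,"y":0.0008,"z":0,"spin":0,"claw":80}
    - {"x":0.015,"y":0.0008,"z":0,"spin":0,"claw":80}
    - {"x":0.015,"y":0.0008,"z":0,"spin":0,"claw":80}
    - {"x":0.015,"y":0.0008,"z":0,"spin":0,"claw":80}
    - {"x":0.015,"y":0.0008,"z":0,"spin":0,"claw":80}
    - {"x":0.015,"y":0.0008,"z":0,"spin":0,"claw":80}
    - {"x":0.015,"y":0.0008,"z":0,"spin":0,"claw":80}
    - {"x":0.015,"y":0.0008,"z":0,"spin":0,"claw":80}
    - {"x":0.015,"y":0.0008,"z":0,"spin":0,"claw":80}
    - {"x":0.015,"y":0.0008,"z":0,"spin":0,"claw":80}
    - {"x":0.015,"y":0.0008,"z":0,"spin":0,"claw":80}
    - {"x":0.015,"y":0.0008,"z":0,"spin":0,"claw":80}
    - {"x":0.015,"y":0.0008,"z":0,"spin":0,"claw":80}
    - {"x":0,"y":0,"z":0,"spin":0,"claw":80}

```text
time_s: 4.35
ee_pos: [0.5034, 0.1083, 0.0116]
eef_rot: [-3.142, 0.0, -3.089]
force: [-0.7, -0.2, -0.5]
grip_width: 0.08
grip_force: 0.0
```

Call:
send_rows:
  targets:
    - {"x":0.005,"y":0.0003,"z":0,"spin":0,"claw":80}
    - {"x":0.005,"y":0.0003,"z":0,"spin":0,"claw":80}
    - {"x":0.005,"y":0.0003,"z":0,"spin":0,"claw":80}
    - {"x":0.005,"y":0.0003,"z":0,"spin":0,"claw":80}
    - {"x":0,"y":0,"z":0,"spin":0,"claw":80}

```text
time_s: 4.85
ee_pos: [0.5072, 0.1085, 0.0117]
eef_rot: [3.142, 0.0, -3.089]
force: [-0.5, -0.2, -0.5]
grip_width: 0.0805
grip_force: 0.0
```

Call:
send_rows:
  targets:
    - {"x":-0.05,"y":0,"z":0,"spin":0,"claw":60}
    - {"x":-0.1,"y":0,"z":0,"spin":0,"claw":60}
    - {"x":0,"y":0,"z":0.2,"spin":-0.05,"claw":60}
    - {"x":0,"y":0,"z":0.15,"spin":-0.06,"claw":60}
    - {"x":0.035,"y":-0.045,"z":0,"spin":-0.06,"claw":60}
    - {"x":0.035,"y":-0.045,"z":0,"spin":-0.06,"claw":60}
    - {"x":0.035,"y":-0.045,"z":0,"spin":-0.06,"claw":60}
    - {"x":0.035,"y":-0.045,"z":0,"spin":-0.06,"claw":60}
    - {"x":0.035,"y":-0.045,"z":0,"spin":-0.06,"claw":60}
    - {"x":0.035,"y":-0.045,"z":0,"spin":-0.06,"claw":60}
    - {"x":0.035,"y":-0.045,"z":0,"spin":-0.06,"claw":60}
    - {"x":0.035,"y":-0.045,"z":0,"spin":-0.06,"claw":60}
    - {"x":0.035,"y":-0.045,"z":0,"spin":-0.06,"claw":60}
    - {"x":0.035,"y":-0.045,"z":0,"spin":-0.06,"claw":60}
    - {"x":0.035,"y":-0.045,"z":0,"spin":-0.06,"claw":60}
    - {"x":0.035,"y":-0.045,"z":0,"spin":-0.06,"claw":60}
    - {"x":0.035,"y":-0.045,"z":0,"spin":-0.06,"claw":60}
    - {"x":0.035,"y":-0.045,"z":0,"spin":-0.06,"claw":60}
    - {"x":0,"y":0,"z":0,"spin":-0.05,"claw":60}
    - {"x":0,"y":0,"z":0,"spin":0,"claw":60}

```text
time_s: 6.85
ee_pos: [0.5746, -0.0175, 0.0815]
eef_rot: [-3.141, -0.0, 1.622]
force: [0.4, -0.4, 0.2]
grip_width: 0.0598
grip_force: 0.0
```

Call:
send_rows:
  targets:
    - {"x":0,"y":0,"z":-0.15,"spin":0,"claw":60}
    - {"x":0,"y":0,"z":-0.12,"spin":0,"claw":60}
    - {"x":0,"y":0,"z":-0.08,"spin":0,"claw":60}
    - {"x":0,"y":0,"z":0,"spin":0,"claw":60}
    - {"x":-0.001,"y":0.02,"z":0,"spin":0,"claw":60}
    - {"x":-0.001,"y":0.02,"z":0,"spin":0,"claw":60}
    - {"x":-0.001,"y":0.02,"z":0,"spin":0,"claw":60}
    - {"x":-0.001,"y":0.02,"z":0,"spin":0,"claw":60}
    - {"x":-0.001,"y":0.02,"z":0,"spin":0,"claw":60}
    - {"x":-0.001,"y":0.02,"z":0,"spin":0,"claw":60}
    - {"x":0,"y":0,"z":0,"spin":0,"claw":60}

```text
time_s: 7.95
ee_pos: [0.5739, 0.007, 0.0117]
eef_rot: [3.142, -0.0, 1.624]
force: [-0.1, -1.0, 0.1]
grip_width: 0.06
grip_force: 0.0
```

Run:
```python
from h import *
a=camera("top")[150:245,235:385]
cv2.imwrite("pics/t2.png",cv2.resize(a,None,fx=5,fy=5,interpolation=cv2.INTER_CUBIC))
```

```text
(no output)
```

View pics/t2.png

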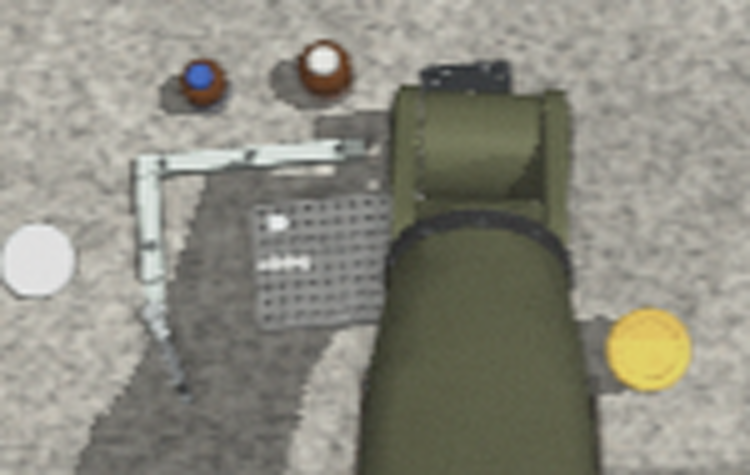

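The block's left corners are still at about (252,207) and (262,330), so it looks as if it hasn't moved, although the fingers should have pushed it. I'll check where the fingers really are.

Run:
```python
from h import *
print("s1 expected near finger tip (crop4)",(proj("side",[[.4582,.1063+.046,.0141],[.4582+.008,.1063+.046,.0141],[.4582-.008,.1063+.046,.0141]])-[230,150])*4+1.5)
k=[0.54042783,0.09133411,0.07196127]
print("blk",(proj("side",[[*(R(k[2])@c+k[:2]),z] for c in BL for z in(0,.029)])-[230,150])*4+1.5)
o=get_obs();print(o["time_s"],o["ee_pos"],o["qpos"])
im=camera("side")[150:290,230:430]
cv2.imwrite("pics/s2.png",cv2.resize(im,None,fx=4,fy=4,interpolation=cv2.INTER_CUBIC))
p=o["ee_pos"]; print("now tips",(proj("side",[p+[.036,0,0],p-[.036,0,0]])-[230,150])*4+1.5)
```

```text
s1 expected near finger tip (crop4) [[425.04019909 326.46493821]
 [415.00566663 324.8070485 ]
 [435.1170298  328.12981638]]
blk [[254.65824366 336.0491547 ]
 [252.74216525 303.28857986]
 [322.64816264 233.09842904]
 [321.55622284 202.98281781]
 [439.93095481 246.22781178]
 [439.89923051 215.62960987]
 [384.96768108 353.10535431]
 [384.3613226  319.78282238]]
8.0 [0.57391827 0.00676774 0.01166369] [-5.20164424e-02  5.38606598e-01  1.60029022e+00 -6.69985843e-06
  1.00270378e+00 -1.04856118e-01]
now tips [[309.89555251 219.50956067]
 [388.7391772  231.05015134]]
```

View pics/s2.png

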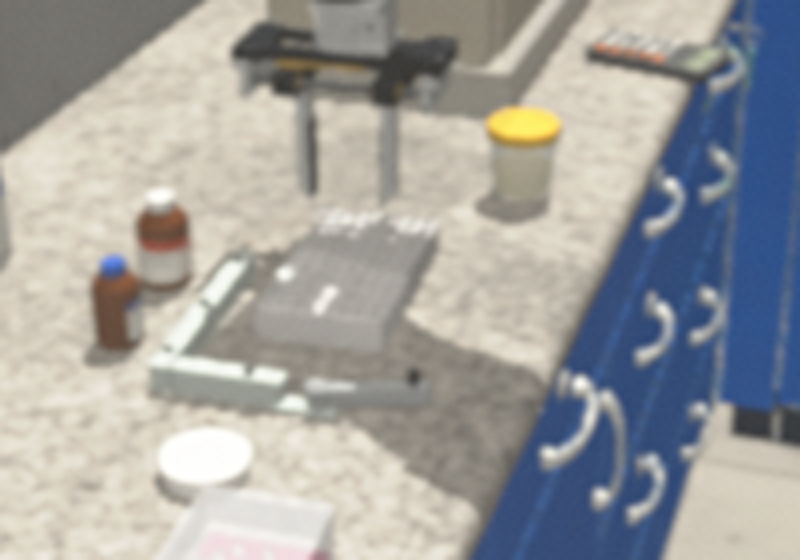

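The fingers are at the right x and y, but their tips at (308,192) and (388,200) sit about 27 mm above where the TCP projects, (310,219) and (389,231). When open the tips lie well behind the TCP, so they passed over the block without touching it. I'll back off and go lower, watching the force.

Call:
send_rows:
  targets:
    - {"x":-0.045,"y":-0.045,"z":0,"spin":0,"claw":60}
    - {"x":-0.045,"y":-0.045,"z":0,"spin":0,"claw":60}
    - {"x":-0.048,"y":-0.045,"z":0,"spin":0,"claw":60}
    - {"x":0,"y":0,"z":0,"spin":0,"claw":60}
    - {"x":0,"y":0,"z":-0.02,"spin":0,"claw":60}
    - {"x":0,"y":0,"z":-0.02,"spin":0,"claw":60}
    - {"x":0,"y":0,"z":-0.02,"spin":0,"claw":60}
    - {"x":0,"y":0,"z":0,"spin":0,"claw":60}

```text
time_s: 8.85
ee_pos: [0.546, -0.0202, -0.0012]
eef_rot: [-3.14, -0.0, 1.624]
force: [-0.2, 0.5, -0.6]
grip_width: 0.0601
grip_force: 0.0
```

Run:
```python
from h import *
p=get_obs()["ee_pos"];im=camera("side")
for dz in(0,.01,.02,.03):print(dz,(proj("side",[p+[.036,0,dz],p+[-.036,0,dz]])-[280,170])*8+3.5)
cv2.imwrite("pics/s3.png",cv2.resize(im[170:240,280:370],None,fx=8,fy=8,interpolation=cv2.INTER_CUBIC))
```

```text
0 [[303.41421761 287.99425041]
 [460.34226946 310.90277042]]
0.01 [[302.85116235 267.54053501]
 [460.2585081  290.17841733]]
0.02 [[302.28464721 246.96113499]
 [460.17422341 269.32458074]]
0.03 [[301.7146402  226.25488832]
 [460.08941046 248.34004334]]
```

View pics/s3.png

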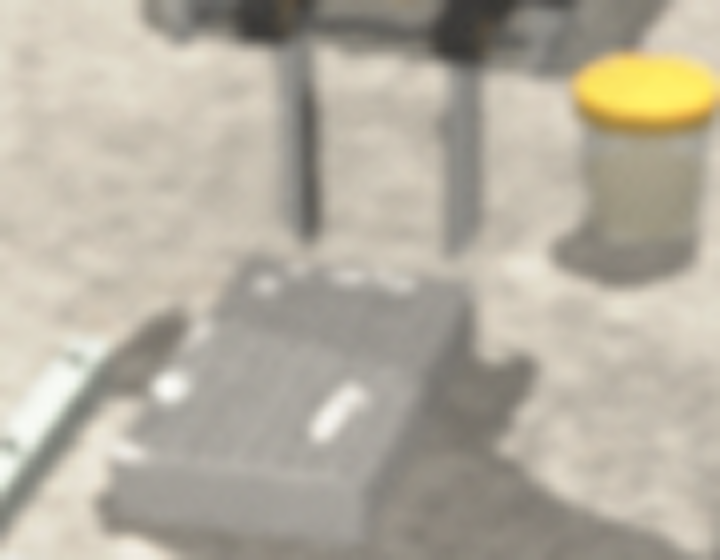

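The tips are at about (305,243) and (458,255), roughly 23 mm above the worktop while the TCP reads -1 mm. I'll lower 13 mm more and push +y, watching for contact force.

Call:
send_rows:
  targets:
    - {"x":0,"y":0,"z":-0.015,"spin":0,"claw":60}
    - {"x":0,"y":0,"z":-0.015,"spin":0,"claw":60}
    - {"x":0,"y":0,"z":-0.015,"spin":0,"claw":60}
    - {"x":0,"y":0,"z":-0.015,"spin":0,"claw":60}
    - {"x":0,"y":0,"z":0,"spin":0,"claw":60}
    - {"x":0,"y":0,"z":0,"spin":0,"claw":60}

```text
time_s: 9.5
ee_pos: [0.5463, -0.0205, -0.0124]
eef_rot: [-3.141, -0.0, 1.623]
force: [0.1, -0.1, 0.5]
grip_width: 0.0602
grip_force: 0.0
```

Call:
send_rows:
  targets:
    - {"x":-0.001,"y":0.02,"z":0,"spin":0,"claw":60}
    - {"x":-0.001,"y":0.02,"z":0,"spin":0,"claw":60}
    - {"x":-0.001,"y":0.02,"z":0,"spin":0,"claw":60}
    - {"x":-0.001,"y":0.02,"z":0,"spin":0,"claw":60}
    - {"x":-0.001,"y":0.02,"z":0,"spin":0,"claw":60}
    - {"x":-0.001,"y":0.02,"z":0,"spin":0,"claw":60}
    - {"x":-0.001,"y":0.02,"z":0,"spin":0,"claw":60}
    - {"x":-0.001,"y":0.02,"z":0,"spin":0,"claw":60}
    - {"x":-0.001,"y":0.02,"z":0,"spin":0,"claw":60}

```text
time_s: 10.4
ee_pos: [0.5446, 0.0158, -0.0123]
eef_rot: [3.141, 0.0, 1.623]
force: [-0.0, -1.6, 0.4]
grip_width: 0.0598
grip_force: 1.0
```

```bash
cat >> h.py <<'E'
B=np.array([0.61382296,0.25886138,0.05278796])
def tcp():
    o=get_obs();p=o["ee_pos"];print("t",o["time_s"].__round__(2),"tcp br mm",(inb(p,B)*1000).round(1),"z",(p[2]*1000).round(1),"F",o["force"].round(1))
E
python3 - <<'E'
from h import *
tcp()
a=cv2.imread("pics/side0.png");b=camera("side");cv2.imwrite("pics/s4.png",b)
# block left vertical face: shift of brightness pattern, template the tube/front-left corner region
t=cv2.imread("pics/s2.png")
for n,box in(("BLcorner",(225,235,290,305)),):
    y0,y1,x0,x1=box;T=a[y0:y1,x0:x1]
s=a[215:240,290:335];r=cv2.matchTemplate(b[200:270,260:360],s,cv2.TM_CCOEFF_NORMED);print(cv2.minMaxLoc(r))
E
```

```text
t 10.4 tcp br mm [ -82.  -239.1] z -12.3 F [-0.  -1.6  0.4]
(-0.5859599113464355, 0.525227427482605, (1, 44), (28, 19))
```

Force is about 1.6 N and the block has shifted in the image, so the push is working. Continuing.

Call:
send_rows:
  targets:
    - {"x":-0.001,"y":0.02,"z":0,"spin":0,"claw":60}
    - {"x":-0.001,"y":0.02,"z":0,"spin":0,"claw":60}
    - {"x":-0.001,"y":0.02,"z":0,"spin":0,"claw":60}
    - {"x":-0.001,"y":0.02,"z":0,"spin":0,"claw":60}
    - {"x":-0.001,"y":0.02,"z":0,"spin":0,"claw":60}
    - {"x":-0.001,"y":0.02,"z":0,"spin":0,"claw":60}
    - {"x":-0.001,"y":0.02,"z":0,"spin":0,"claw":60}
    - {"x":0,"y":0,"z":0,"spin":0,"claw":60}
    - {"x":0,"y":-0.1,"z":0,"spin":0,"claw":60}

```text
time_s: 11.35
ee_pos: [0.5429, 0.025, -0.0125]
eef_rot: [-3.141, -0.001, 1.625]
force: [-0.2, 0.3, 1.1]
grip_width: 0.0597
grip_force: 0.0
```

```bash
python3 -c "
from h import *
tcp()"
```

```text
t 11.35 tcp br mm [ -83.1 -229.8] z -12.5 F [-0.2  0.3  1.1]
```

Call:
send_rows:
  targets:
    - {"x":0,"y":0,"z":0.21,"spin":0,"claw":60}
    - {"x":0,"y":0,"z":0.21,"spin":0,"claw":60}
    - {"x":-0.026,"y":0.033,"z":0,"spin":0.059,"claw":60}
    - {"x":-0.026,"y":0.033,"z":0,"spin":0.059,"claw":60}
    - {"x":-0.026,"y":0.033,"z":0,"spin":0.059,"claw":60}
    - {"x":-0.026,"y":0.033,"z":0,"spin":0.059,"claw":60}
    - {"x":-0.026,"y":0.033,"z":0,"spin":0.059,"claw":60}
    - {"x":-0.026,"y":0.033,"z":0,"spin":0.059,"claw":60}
    - {"x":-0.026,"y":0.033,"z":0,"spin":0.059,"claw":60}
    - {"x":-0.026,"y":0.033,"z":0,"spin":0.059,"claw":60}
    - {"x":-0.026,"y":0.033,"z":0,"spin":0.059,"claw":60}
    - {"x":-0.026,"y":0.033,"z":0,"spin":0.059,"claw":60}
    - {"x":-0.026,"y":0.033,"z":0,"spin":0.059,"claw":60}
    - {"x":-0.026,"y":0.033,"z":0,"spin":0.059,"claw":60}
    - {"x":-0.026,"y":0.033,"z":0,"spin":0.059,"claw":60}
    - {"x":-0.026,"y":0.033,"z":0,"spin":0.059,"claw":60}
    - {"x":-0.026,"y":0.033,"z":0,"spin":0.059,"claw":60}
    - {"x":-0.026,"y":0.033,"z":0,"spin":0.059,"claw":60}
    - {"x":-0.024,"y":0.033,"z":0,"spin":0.056,"claw":60}
    - {"x":0,"y":0,"z":0,"spin":0,"claw":60}

```text
time_s: 13.35
ee_pos: [0.4546, 0.1363, 0.0715]
eef_rot: [3.141, -0.001, -3.087]
force: [0.1, 0.6, -1.1]
grip_width: 0.0597
grip_force: 0.0
```

```bash
python3 -c "
from h import *
tcp()"
```

```text
t 13.35 tcp br mm [-165.5 -114. ] z 71.5 F [ 0.1  0.6 -1.1]
```

Call:
send_rows:
  targets:
    - {"x":0,"y":0,"z":-0.2,"spin":0,"claw":60}
    - {"x":0,"y":0,"z":-0.15,"spin":0,"claw":60}
    - {"x":0,"y":0,"z":-0.07,"spin":0,"claw":60}
    - {"x":0,"y":0,"z":0,"spin":0,"claw":60}
    - {"x":0.02,"y":0.001,"z":0,"spin":0,"claw":60}
    - {"x":0.02,"y":0.001,"z":0,"spin":0,"claw":60}
    - {"x":0.02,"y":0.001,"z":0,"spin":0,"claw":60}
    - {"x":0.02,"y":0.001,"z":0,"spin":0,"claw":60}
    - {"x":0.02,"y":0.001,"z":0,"spin":0,"claw":60}
    - {"x":0.02,"y":0.001,"z":0,"spin":0,"claw":60}
    - {"x":0.02,"y":0.001,"z":0,"spin":0,"claw":60}
    - {"x":0.02,"y":0.001,"z":0,"spin":0,"claw":60}
    - {"x":0.02,"y":0.001,"z":0,"spin":0,"claw":60}
    - {"x":0.02,"y":0.001,"z":0,"spin":0,"claw":60}
    - {"x":0.02,"y":0.001,"z":0,"spin":0,"claw":60}
    - {"x":0,"y":0,"z":0,"spin":0,"claw":60}

```text
time_s: 14.95
ee_pos: [0.4997, 0.1379, -0.0124]
eef_rot: [3.142, 0.001, -3.089]
force: [0.2, 0.2, 0.9]
grip_width: 0.0602
grip_force: 0.0
```

```bash
python3 -c "
from h import *
tcp()"
```

```text
t 14.95 tcp br mm [-120.3 -114.7] z -12.4 F [0.2 0.2 0.9]
```

Call:
send_rows:
  targets:
    - {"x":0.005,"y":0.0003,"z":0,"spin":0,"claw":60}
    - {"x":0.005,"y":0.0003,"z":0,"spin":0,"claw":60}
    - {"x":0.005,"y":0.0003,"z":0,"spin":0,"claw":60}
    - {"x":0.005,"y":0.0003,"z":0,"spin":0,"claw":60}
    - {"x":0.005,"y":0.0003,"z":0,"spin":0,"claw":60}
    - {"x":0.005,"y":0.0003,"z":0,"spin":0,"claw":60}

```text
time_s: 15.55
ee_pos: [0.5052, 0.1383, -0.0124]
eef_rot: [-3.142, 0.0, -3.089]
force: [-0.2, -0.4, 0.3]
grip_width: 0.0601
grip_force: 0.4
```

```bash
python3 -c "
from h import *
tcp()
a=camera('side');cv2.imwrite('pics/s5.png',a[190:250,270:350])"
```

```text
t 15.55 tcp br mm [-114.8 -114.7] z -12.4 F [-0.2 -0.4  0.3]
```

Call:
send_rows:
  targets:
    - {"x":0.005,"y":0.0003,"z":0,"spin":0,"claw":60}
    - {"x":0.005,"y":0.0003,"z":0,"spin":0,"claw":60}
    - {"x":0.005,"y":0.0003,"z":0,"spin":0,"claw":60}

```text
time_s: 15.9
ee_pos: [0.5075, 0.1384, -0.0124]
eef_rot: [-3.141, -0.002, -3.089]
force: [-10.7, -1.5, 8.9]
grip_width: 0.0598
grip_force: 5.6
```

Call:
send_rows:
  targets:
    - {"x":0.005,"y":0.0003,"z":0,"spin":0,"claw":60}
    - {"x":0.005,"y":0.0003,"z":0,"spin":0,"claw":60}

```text
time_s: 16.1
ee_pos: [0.5076, 0.1383, -0.0124]
eef_rot: [-3.141, -0.006, -3.089]
force: [-25.3, -4.0, 21.4]
grip_width: 0.0602
grip_force: 12.8
```

The block has contacted the rail at TCP x ≈ -112.5 mm, against -112 expected. I'll back off and set up the +y push.

Call:
send_rows:
  targets:
    - {"x":-0.02,"y":0,"z":0,"spin":0,"claw":60}
    - {"x":-0.08,"y":0,"z":0,"spin":0,"claw":60}
    - {"x":0,"y":0,"z":0.21,"spin":0,"claw":60}
    - {"x":0,"y":0,"z":0.21,"spin":0,"claw":60}
    - {"x":0.028,"y":-0.037,"z":0,"spin":-0.065,"claw":60}
    - {"x":0.028,"y":-0.037,"z":0,"spin":-0.065,"claw":60}
    - {"x":0.028,"y":-0.037,"z":0,"spin":-0.065,"claw":60}
    - {"x":0.028,"y":-0.037,"z":0,"spin":-0.065,"claw":60}
    - {"x":0.028,"y":-0.037,"z":0,"spin":-0.065,"claw":60}
    - {"x":0.028,"y":-0.037,"z":0,"spin":-0.065,"claw":60}
    - {"x":0.028,"y":-0.037,"z":0,"spin":-0.065,"claw":60}
    - {"x":0.028,"y":-0.037,"z":0,"spin":-0.065,"claw":60}
    - {"x":0.028,"y":-0.037,"z":0,"spin":-0.065,"claw":60}
    - {"x":0.028,"y":-0.037,"z":0,"spin":-0.065,"claw":60}
    - {"x":0.028,"y":-0.037,"z":0,"spin":-0.065,"claw":60}
    - {"x":0.028,"y":-0.037,"z":0,"spin":-0.065,"claw":60}
    - {"x":0.028,"y":-0.037,"z":0,"spin":-0.065,"claw":60}
    - {"x":0.028,"y":-0.037,"z":0,"spin":-0.065,"claw":60}
    - {"x":0.028,"y":-0.037,"z":0,"spin":-0.09,"claw":60}
    - {"x":0,"y":0,"z":0,"spin":0,"claw":60}

```text
time_s: 18.1
ee_pos: [0.5747, 0.0269, 0.0716]
eef_rot: [3.141, 0.0, 1.62]
force: [-0.1, -0.2, -0.7]
grip_width: 0.0603
grip_force: 0.0
```

```bash
python3 -c "
from h import *
tcp()"
```

```text
t 18.1 tcp br mm [ -51.3 -229.5] z 71.6 F [-0.1 -0.2 -0.7]
```

Call:
send_rows:
  targets:
    - {"x":0,"y":0,"z":-0.2,"spin":0,"claw":60}
    - {"x":0,"y":0,"z":-0.15,"spin":0,"claw":60}
    - {"x":0,"y":0,"z":-0.07,"spin":0,"claw":60}
    - {"x":0,"y":0,"z":0,"spin":0,"claw":60}
    - {"x":-0.001,"y":0.02,"z":0,"spin":0,"claw":60}
    - {"x":-0.001,"y":0.02,"z":0,"spin":0,"claw":60}
    - {"x":-0.001,"y":0.02,"z":0,"spin":0,"claw":60}
    - {"x":-0.001,"y":0.02,"z":0,"spin":0,"claw":60}
    - {"x":-0.001,"y":0.02,"z":0,"spin":0,"claw":60}
    - {"x":-0.001,"y":0.02,"z":0,"spin":0,"claw":60}
    - {"x":-0.001,"y":0.02,"z":0,"spin":0,"claw":60}
    - {"x":-0.001,"y":0.02,"z":0,"spin":0,"claw":60}
    - {"x":-0.001,"y":0.02,"z":0,"spin":0,"claw":60}
    - {"x":0,"y":0.005,"z":0,"spin":0,"claw":60}
    - {"x":0,"y":0.005,"z":0,"spin":0,"claw":60}

```text
time_s: 19.6
ee_pos: [0.5723, 0.0657, -0.0123]
eef_rot: [-3.142, 0.0, 1.623]
force: [-2.0, -2.5, 2.2]
grip_width: 0.0601
grip_force: 1.5
```

Call:
send_rows:
  targets:
    - {"x":0,"y":0.005,"z":0,"spin":0,"claw":60}
    - {"x":0,"y":0.005,"z":0,"spin":0,"claw":60}
    - {"x":0,"y":0.005,"z":0,"spin":0,"claw":60}

```text
time_s: 19.9
ee_pos: [0.5723, 0.0686, -0.0124]
eef_rot: [-3.141, 0.0, 1.623]
force: [0.2, -2.7, 2.3]
grip_width: 0.0602
grip_force: 1.6
```

```bash
python3 -c "
from h import *
tcp()"
```

```text
t 19.9 tcp br mm [ -51.5 -187.8] z -12.4 F [ 0.2 -2.7  2.3]
```

Call:
send_rows:
  targets:
    - {"x":0,"y":0.005,"z":0,"spin":0,"claw":60}
    - {"x":0,"y":0.005,"z":0,"spin":0,"claw":60}

```text
time_s: 20.1
ee_pos: [0.5723, 0.0705, -0.0124]
eef_rot: [-3.142, 0.0, 1.623]
force: [-1.0, -9.8, 3.6]
grip_width: 0.0596
grip_force: 5.0
```

Call:
send_rows:
  targets:
    - {"x":0,"y":0.005,"z":0,"spin":0,"claw":60}
    - {"x":0,"y":0.002,"z":0,"spin":0,"claw":60}

```text
time_s: 20.3
ee_pos: [0.5724, 0.0706, -0.0123]
eef_rot: [-3.141, 0.002, 1.624]
force: [-1.0, -16.2, 3.3]
grip_width: 0.06
grip_force: 8.0
```

```bash
python3 -c "
from h import *
tcp()"
```

```text
t 20.3 tcp br mm [ -51.3 -185.8] z -12.3 F [ -1.  -16.2   3.3]
```

The block has reached the end stop at TCP y = -185.8 mm, against -186 expected. Next is the final +x seating push at the block's centre.

Call:
send_rows:
  targets:
    - {"x":0,"y":-0.02,"z":0,"spin":0,"claw":60}
    - {"x":0,"y":-0.08,"z":0,"spin":0,"claw":60}
    - {"x":0,"y":0,"z":0.21,"spin":0,"claw":60}
    - {"x":0,"y":0,"z":0.21,"spin":0,"claw":60}
    - {"x":-0.029,"y":0.037,"z":0,"spin":0.065,"claw":60}
    - {"x":-0.03,"y":0.037,"z":0,"spin":0.065,"claw":60}
    - {"x":-0.03,"y":0.037,"z":0,"spin":0.065,"claw":60}
    - {"x":-0.03,"y":0.037,"z":0,"spin":0.065,"claw":60}
    - {"x":-0.03,"y":0.037,"z":0,"spin":0.065,"claw":60}
    - {"x":-0.03,"y":0.037,"z":0,"spin":0.065,"claw":60}
    - {"x":-0.03,"y":0.037,"z":0,"spin":0.065,"claw":60}
    - {"x":-0.03,"y":0.037,"z":0,"spin":0.065,"claw":60}
    - {"x":-0.03,"y":0.037,"z":0,"spin":0.065,"claw":60}
    - {"x":-0.03,"y":0.037,"z":0,"spin":0.065,"claw":60}
    - {"x":-0.03,"y":0.037,"z":0,"spin":0.065,"claw":60}
    - {"x":-0.03,"y":0.037,"z":0,"spin":0.065,"claw":60}
    - {"x":-0.03,"y":0.037,"z":0,"spin":0.065,"claw":60}
    - {"x":-0.03,"y":0.037,"z":0,"spin":0.065,"claw":60}
    - {"x":-0.03,"y":0.037,"z":0,"spin":0.09,"claw":60}
    - {"x":0,"y":0,"z":0,"spin":0,"claw":60}

```text
time_s: 22.3
ee_pos: [0.4821, 0.1631, 0.0716]
eef_rot: [3.141, -0.0, -3.086]
force: [-0.6, 0.1, 0.3]
grip_width: 0.06
grip_force: 0.0
```

```bash
python3 -c "
from h import *
tcp();print(get_obs()['eef_rot'])"
```

```text
t 22.3 tcp br mm [-136.6  -88.7] z 71.6 F [-0.6  0.1  0.3]
[ 3.14121417e+00 -2.87488818e-04 -3.08621629e+00]
```

Call:
send_rows:
  targets:
    - {"x":0,"y":0,"z":-0.2,"spin":0,"claw":60}
    - {"x":0,"y":0,"z":-0.15,"spin":0,"claw":60}
    - {"x":0,"y":0,"z":-0.07,"spin":0,"claw":60}
    - {"x":0,"y":0,"z":0,"spin":0,"claw":60}
    - {"x":0.02,"y":0.001,"z":0,"spin":0,"claw":60}
    - {"x":0.02,"y":0.001,"z":0,"spin":0,"claw":60}
    - {"x":0.02,"y":0.001,"z":0,"spin":0,"claw":60}
    - {"x":0.02,"y":0.001,"z":0,"spin":0,"claw":60}
    - {"x":0.02,"y":0.001,"z":0,"spin":0,"claw":60}
    - {"x":0.01,"y":0.001,"z":0,"spin":0,"claw":60}
    - {"x":0.005,"y":0,"z":0,"spin":0,"claw":60}
    - {"x":0.005,"y":0,"z":0,"spin":0,"claw":60}

```text
time_s: 23.5
ee_pos: [0.5061, 0.1642, -0.0124]
eef_rot: [-3.142, -0.001, -3.089]
force: [-7.2, 0.2, 7.6]
grip_width: 0.0597
grip_force: 3.8
```

Call:
send_rows:
  targets:
    - {"x":0.005,"y":0,"z":0,"spin":0,"claw":60}
    - {"x":0.003,"y":0,"z":0,"spin":0,"claw":60}

```text
time_s: 23.7
ee_pos: [0.5061, 0.1641, -0.0124]
eef_rot: [-3.141, -0.005, -3.088]
force: [-16.4, -1.9, 14.1]
grip_width: 0.0599
grip_force: 8.6
```

```bash
python3 -c "
from h import *
tcp()"
```

```text
t 23.7 tcp br mm [-112.6  -88.9] z -12.4 F [-16.4  -1.9  14.1]
```

The block is seated: TCP x = -112.6 mm with firm contact. I'll retreat, shut the fingers, and move to the left of the retaining arm.

Call:
send_rows:
  targets:
    - {"x":-0.02,"y":0,"z":0,"spin":0,"claw":60}
    - {"x":-0.08,"y":0,"z":0,"spin":0,"claw":60}
    - {"x":0,"y":0,"z":0.21,"spin":0,"claw":60}
    - {"x":0,"y":0,"z":0.21,"spin":0,"claw":0}
    - {"x":-0.019,"y":0.038,"z":0,"spin":-0.0585,"claw":0}
    - {"x":-0.019,"y":0.038,"z":0,"spin":-0.0585,"claw":0}
    - {"x":-0.019,"y":0.038,"z":0,"spin":-0.0585,"claw":0}
    - {"x":-0.019,"y":0.038,"z":0,"spin":-0.0585,"claw":0}
    - {"x":-0.019,"y":0.038,"z":0,"spin":-0.0585,"claw":0}
    - {"x":-0.019,"y":0.038,"z":0,"spin":-0.0585,"claw":0}
    - {"x":-0.019,"y":0.038,"z":0,"spin":-0.0585,"claw":0}
    - {"x":-0.019,"y":0.038,"z":0,"spin":-0.0585,"claw":0}
    - {"x":-0.019,"y":0.038,"z":0,"spin":-0.0585,"claw":0}
    - {"x":-0.019,"y":0.038,"z":0,"spin":-0.0585,"claw":0}
    - {"x":-0.019,"y":0.038,"z":0,"spin":-0.0585,"claw":0}
    - {"x":-0.019,"y":0.038,"z":0,"spin":-0.0585,"claw":0}
    - {"x":-0.019,"y":0.038,"z":0,"spin":-0.0585,"claw":0}
    - {"x":-0.019,"y":0.038,"z":0,"spin":-0.0585,"claw":0}
    - {"x":0,"y":0,"z":0,"spin":0,"claw":0}
    - {"x":0,"y":0,"z":-0.1,"spin":0,"claw":0}

```text
time_s: 25.7
ee_pos: [0.4362, 0.2712, 0.0533]
eef_rot: [3.137, -0.001, 1.911]
force: [-0.0, -0.9, -0.1]
grip_width: 0.001
grip_force: 0.0
```

Run:
```python
from h import *
tcp();o=get_obs();print(o["eef_rot"],o["grip_width"])
p=o["ee_pos"];im=camera("side")
for dz in(0,.01,.02,.03):print(dz,(proj("side",[p+[0,0,dz]])-[255,175])*6+2.5)
cv2.imwrite("pics/s6.png",cv2.resize(im[175:265,255:385],None,fx=6,fy=6,interpolation=cv2.INTER_CUBIC))
```

```text
t 25.7 tcp br mm [-176.7   21.7] z 53.3 F [-0.  -0.9 -0.1]
[ 3.13736336e+00 -5.28277071e-04  1.91086556e+00] 0.0009575743669236866
0 [[452.42079668 399.73014305]]
0.01 [[452.17348296 380.87427399]]
0.02 [[451.92421623 361.86950268]]
0.03 [[451.67297328 342.71405832]]
```

View pics/s6.png

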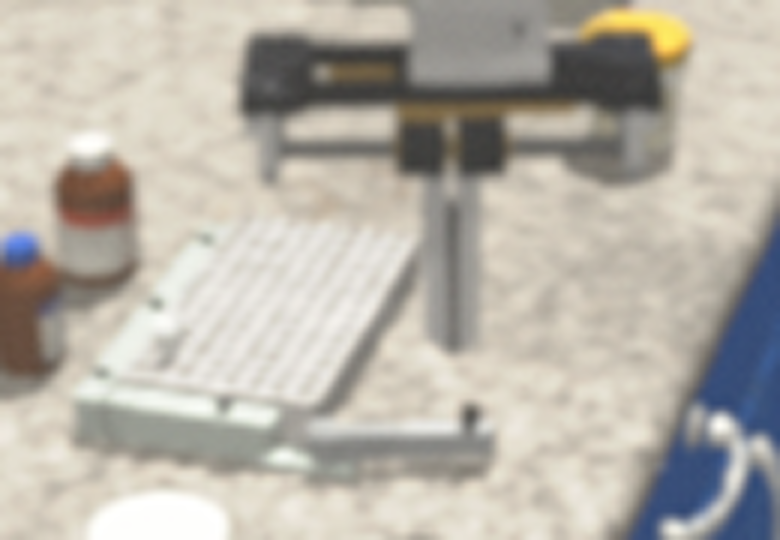

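The side view shows the block seated against both faces and the shut tip at (452,350), again about 25 mm above the projected TCP. That offset is constant, so z = -12 mm is right. The open arm runs from (300,430) to (490,450). Computing the arc.

Run:
```python
from h import *
pv=np.array([-.112,.01])
def c(t,d=.013,r=.06):
    u=-np.array([np.cos(t),np.sin(t)]);n=np.array([-u[1],u[0]])
    return R(B[2])@(pv+r*u-d*n)+B[:2]
p=get_obs()["ee_pos"][:2]
print("approach d=14",((c(.285,.014)-p)/.2).round(3))
ts=np.linspace(.285,1.571,21);P=np.array([c(t) for t in ts])
print(np.diff(P,axis=0).__truediv__(.2).round(3).tolist(), P[-1])
```

```text
approach d=14 [ 0.03  -0.068]
[[0.003, -0.019], [0.004, -0.019], [0.006, -0.019], [0.007, -0.019], [0.008, -0.018], [0.009, -0.018], [0.01, -0.017], [0.011, -0.016], [0.012, -0.015], [0.013, -0.015], [0.014, -0.014], [0.015, -0.013], [0.016, -0.012], [0.017, -0.011], [0.017, -0.01], [0.018, -0.009], [0.018, -0.007], [0.019, -0.006], [0.019, -0.005], [0.019, -0.004]] [0.4916476 0.2023336]
```

Call:
send_rows:
  targets:
    - {"x":0,"y":0,"z":-0.15,"spin":0,"claw":0}
    - {"x":0,"y":0,"z":-0.1,"spin":0,"claw":0}
    - {"x":0,"y":0,"z":-0.04,"spin":0,"claw":0}
    - {"x":0,"y":0,"z":-0.03,"spin":0,"claw":0}
    - {"x":0,"y":0,"z":0,"spin":0,"claw":0}

```text
time_s: 26.25
ee_pos: [0.435, 0.2705, -0.0123]
eef_rot: [-3.141, 0.0, 1.908]
force: [0.5, 1.1, -0.5]
grip_width: 0.0006
grip_force: 0.0
```

Call:
send_rows:
  targets:
    - {"x":0.012,"y":-0.022,"z":0,"spin":0,"claw":0}
    - {"x":0.012,"y":-0.022,"z":0,"spin":0,"claw":0}
    - {"x":0.012,"y":-0.021,"z":0,"spin":0,"claw":0}
    - {"x":0.003,"y":-0.019,"z":0,"spin":0.041,"claw":0}
    - {"x":0.004,"y":-0.019,"z":0,"spin":0.041,"claw":0}
    - {"x":0.006,"y":-0.019,"z":0,"spin":0.041,"claw":0}
    - {"x":0.007,"y":-0.019,"z":0,"spin":0.041,"claw":0}
    - {"x":0.008,"y":-0.018,"z":0,"spin":0.041,"claw":0}
    - {"x":0.009,"y":-0.018,"z":0,"spin":0.041,"claw":0}
    - {"x":0.01,"y":-0.017,"z":0,"spin":0.041,"claw":0}
    - {"x":0.011,"y":-0.016,"z":0,"spin":0.041,"claw":0}
    - {"x":0.012,"y":-0.015,"z":0,"spin":0.041,"claw":0}
    - {"x":0.013,"y":-0.015,"z":0,"spin":0.041,"claw":0}
    - {"x":0.014,"y":-0.014,"z":0,"spin":0.041,"claw":0}
    - {"x":0.015,"y":-0.013,"z":0,"spin":0.041,"claw":0}
    - {"x":0.016,"y":-0.012,"z":0,"spin":0.041,"claw":0}
    - {"x":0.017,"y":-0.011,"z":0,"spin":0.041,"claw":0}

```text
time_s: 27.95
ee_pos: [0.4715, 0.2122, -0.012]
eef_rot: [3.141, 0.0, 2.812]
force: [-0.5, 0.4, 0.8]
grip_width: 0.0007
grip_force: 0.3
```

```bash
python3 -c "
from h import *
tcp()"
```

```text
t 27.95 tcp br mm [-144.6  -39.1] z -12.0 F [-0.5  0.4  0.8]
```

Call:
send_rows:
  targets:
    - {"x":0.017,"y":-0.01,"z":0,"spin":0.041,"claw":0}
    - {"x":0.018,"y":-0.009,"z":0,"spin":0.041,"claw":0}
    - {"x":0.018,"y":-0.007,"z":0,"spin":0.041,"claw":0}
    - {"x":0.019,"y":-0.006,"z":0,"spin":0.041,"claw":0}
    - {"x":0.019,"y":-0.005,"z":0,"spin":0.041,"claw":0}
    - {"x":0.01,"y":-0.002,"z":0,"spin":0.041,"claw":0}

```text
time_s: 28.55
ee_pos: [0.4914, 0.2043, -0.0121]
eef_rot: [-3.141, -0.001, -3.085]
force: [-8.6, -2.5, 4.0]
grip_width: 0.0001
grip_force: 4.3
```

Call:
send_rows:
  targets:
    - {"x":0.005,"y":0,"z":0,"spin":0,"claw":0}
    - {"x":0.005,"y":0,"z":0,"spin":0,"claw":0}

```text
time_s: 28.75
ee_pos: [0.4916, 0.2042, -0.0124]
eef_rot: [-3.141, -0.004, -3.088]
force: [-16.7, -0.6, 11.2]
grip_width: 0.0003
grip_force: 8.4
```

```bash
python3 -c "
from h import *
tcp()"
```

```text
t 28.75 tcp br mm [-124.9  -48.2] z -12.4 F [-16.7  -0.6  11.2]
```

The arm is at its stop: TCP x = -124.9 mm, against -125 expected. I'll retreat, lift, and check.

Call:
send_rows:
  targets:
    - {"x":-0.02,"y":0,"z":0,"spin":0,"claw":0}
    - {"x":-0.08,"y":0,"z":0,"spin":0,"claw":0}
    - {"x":-0.05,"y":0,"z":0,"spin":0,"claw":0}
    - {"x":0,"y":0,"z":0.2,"spin":0,"claw":0}
    - {"x":0,"y":0,"z":0.2,"spin":0,"claw":0}
    - {"x":0,"y":0,"z":0.2,"spin":0,"claw":0}
    - {"x":0,"y":0,"z":0.2,"spin":0,"claw":0}
    - {"x":-0.1,"y":0.2,"z":0,"spin":0,"claw":0}
    - {"x":-0.1,"y":0.2,"z":0,"spin":0,"claw":0}
    - {"x":-0.1,"y":0.2,"z":0,"spin":0,"claw":0}
    - {"x":-0.1,"y":0.2,"z":0,"spin":0,"claw":0}
    - {"x":-0.1,"y":0.2,"z":0,"spin":0,"claw":0}
    - {"x":-0.1,"y":0.2,"z":0,"spin":0,"claw":0}
    - {"x":0,"y":0,"z":0,"spin":0,"claw":0}
    - {"x":0,"y":0,"z":0,"spin":0,"claw":0}

```text
time_s: 30.25
ee_pos: [0.3429, 0.445, 0.1475]
eef_rot: [-3.141, -0.0, -3.086]
force: [0.4, 0.4, 0.2]
grip_width: 0.0003
grip_force: 0.0
```

Run:
```python
from h import *
tcp();im=camera("top")
w=lambda q:R(B[2])@np.array(q)+B[:2]
print("exp block corners",[((proj("top",[*w(q),.029])-[235,150])*5+2).round().tolist() for q in((0,0),(0,-.178),(-.104,-.178),(-.104,0))])
print("arm end exp",((proj("top",[*w((-.112,-.065)),.03])-[235,150])*5+2).round())
cv2.imwrite("pics/t9.png",cv2.resize(im[150:245,235:385],None,fx=5,fy=5,interpolation=cv2.INTER_CUBIC))
```

```text
t 30.25 tcp br mm [-260.8  200.2] z 147.5 F [0.4 0.4 0.2]
exp block corners [[[156.0, 173.0]], [[376.0, 157.0]], [[385.0, 284.0]], [[163.0, 301.0]]]
arm end exp [[245. 304.]]
```

View pics/t9.png

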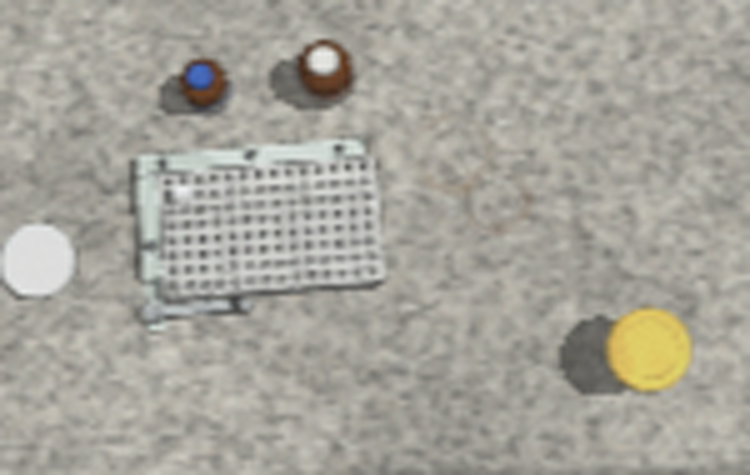

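The block is flush in the corner, with corners at (158,174), (375,157), (384,284) and (163,299), all as expected. The arm is closed along its front with its end at (240,306), and the bystanders haven't moved.

```bash
python3 -c "
from station import *
print(hand_in())"
```

```text
the job is handed in; nothing more can be done
None
```

The job is handed in at about 30 s: the block sits flush against the back rail and end stop, the retaining arm is fully closed along its front, and the bottles, cup and dish in the final top view are where they started (the tip box and calculator were outside it).

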